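# Pack a specimen carrier and bolt its sealed lid

### The job

Stand the capped specimen cup from the bench upright in the empty front pocket of the metal specimen carrier and shut the lid. The lid rides high on its rubber seal: press it down just until the barrel bolt lines up with the slot in its keeper, by feel, and slide the bolt fully home so that it holds the lid. Ram neither bolt nor seal, and leave the rest of the bench undisturbed.

Things in the scene. Friction and masses are not known exactly. Their poses are not given: they have to be found in the camera images.
- carrier: metal specimen carrier, fixed to the bench: open box 136 (x) x 150 (y) x 74 mm, walls 6 mm, lid hinged on its far (+x) edge; origin at the centre of its underside, x towards the hinge, y along it to the left, z up. A grey insert, top 30 mm above the bench, has two round pockets 49 mm across and 20 mm deep, one behind the other; the rear one already holds a cup
- pocket (a point): centre of the empty front pocket's floor, 10 mm above the bench, 31 mm in front of the carrier's centre; the cup stands there; axes as the carrier's
- keeper_foot (a point): point on the rim of the carrier's right (-y) end wall where the steel keeper is screwed on; axes as the carrier's. The bolt goes along y through a slot 16 (x) x 11.5 mm (z) in its 14 mm thick block, face 1 mm beyond this point. Its height is adjustable and not measured: the bolt enters with its axis 18.5 to 27 mm above this point, about 2 to 10 mm lower than where it rides with the lid on the seal
- cup_center (a point): centre (half-way up) of the white specimen cup with screw lid that stands on the bench: 56 mm high, 45 mm across, its lid 52 mm across and taking the upper 12 mm; 60 g; z up its axis. Grasp it by the lid
- lid (a joint): angle of the lid, rad: 0 pressed right down on the metal rim, about 0.10 riding on the seal, open 1.45 to 1.75 at the start; it has a stiff hinge and stays where it is left (3 to 5 N at its free edge move it)
- lid_hinge (a point): middle of the lid's hinge line, at the far rim, 74 mm up; it turns with the lid: y along the hinge, -x along the lid's underside to its free edge 136 mm away, z out of the lid's outer face. The lid is 8 mm thick
- lid_corner (a point): point on the lid's flat outer face, clear of the bolt, where it can be pushed: 115 mm from the hinge and 54 mm to the left (+y) of its middle; axes as lid_hinge
- bolt (a joint): travel of the bolt, m: starts drawn back at 0 to 0.006, grows as it slides along the carrier's -y towards the keeper, 0.028 at its stop; the tip meets the keeper's face at about 0.010; it takes about 2 N to slide when free
- knob (a point): middle of the grip of the bolt's upright steel knob, 13 mm across, its grip from 11 mm below to 10 mm above this point, square to the lid. The bolt's axis is 24 mm below, 17.5 mm above the lid's underside and 112 mm from the hinge; axes as lid_hinge. The bridges guiding the bolt end 15 mm below this point and leave 40 mm clear ahead of the knob's start and 16 mm behind it
- bolt_rod: round steel bolt, 10 mm across, its tip with a lead of only 0.3 mm 66 mm ahead (-y) of the knob; origin on its axis under the knob
- seal: rubber seal along the carrier's rim, standing 14 mm proud at the front; springy: with the lid on it, pressing at the knob takes 2 to 6 N to begin and about 1 N more for each mm down, up to 17 N in all. Bolt and seal bear 30 N at most; origin on the lid's hinge line
- amber_bottle: small amber bottle, 31 mm across, 78 mm high, standing to the left behind the carrier; origin under its middle; a bystander
- lying_tube: capped blood tube lying on the bench left in front of the carrier, 79 mm long; a bystander
- pipette: micropipette lying to the right of the carrier, 236 mm long; a bystander
- forceps: steel forceps lying to the right in front of the carrier, 126 mm long; a bystander
Mind the look-alikes: they are no part of the job. Leave any red look-alike of the part that bears cup_center alone.

How it is judged:
By the outcome, as a careful person would: the job done as asked, in the order asked, and still so for the second after the job is handed in, with the robot touching nothing.
It also fails if it takes over 72 s, if anything falls off the work surface, if the arm or the gripper's body presses on something with over 40 N, if the wrist force passes 120 N, or if a joint passes its speed limit or range.

### The arm

A 6-joint arm with a two-finger parallel gripper is mounted at the origin on a cart in front of the work surface, level with it; the furniture and walls round the work are solid. World frame = base frame: x ahead of the robot, y to its left, z up, the work surface at z = 0. Lengths are in m, angles in rad, forces in N, time in s.
With the tool pointing down it reaches from about 0.35 to 0.775 m from the base axis. Payload 7.3 kg.
Tool frame: the origin (TCP) lies on the centre line of the jaws, within the pads' length; the fingertips stand robot.nose_length ahead of it and the grasp point (between the pads) is the TCP (robot.nose_length is the distance from the TCP to the fingertips, in m); z points along the fingers, y is the direction in which the jaws open and shut (so a half turn about z gives the same grasp; the last joint's range is limited). The gripper opens to 92 mm and grips with 3 to 60 N. Pads are 19 mm wide; open, the fingers measure 130 mm over their backs; the gripper's body (75 mm by 190 mm) begins 47 mm behind the grasp point.
Start: joints at [-1.431, 0.342, 1.524, -0, 1.275, -0.146], TCP at [0.148, -0.504, 0.246] pointing down, gripper open.
Joint ranges: [-2.53, 2.53], [-0.77, 2.02], [0.04, 2.7], [-1, 4.14], [0.28, 2.66], [-3.11, 3.11]. Speed limits (rad/s): [2.57, 2.57, 3.14, 3.14, 3.14, 3.14].

### API

Orientations are given as [roll, pitch, yaw] about the fixed x, y, z axes, in that order (R = Rz(yaw) Ry(pitch) Rx(roll)).
In Python, from cell import robot, read_camera gives the robot as it stands.
- The arm moves only by the shell command python3 -m crank 'ROWS' [FORCE]. ROWS is JSON, a list of rows, each a list of 7 numbers: the shift along the tool's x, y, z in cm, then the turn, a rotation vector about the tool's x, y, z in degrees, then the opening, from 0 (shut) to 1 (fully open). In form: [[tx, ty, tz, wx, wy, wz, jaw], ...]. A call has 1 to 5 rows; each row is the pose to reach, as a shift and turn from the pose commanded when the call began, along the tool's axes at that moment; what a row does not reach only later rows make up. A row lasts 1/8 s, in which the tool goes at most 62.5 mm and 10.7 degrees, less where a joint would pass 70% of its speed; a pose out of reach is approached as far as the arm can. A call with a gripper value outside its range is refused whole. The fingers move at their own pace and stop on an object; FORCE is the grip in N (left out, the last holds). Time passes only in rows, so rows that repeat a pose let the fingers close. It gives the time, the measured TCP pose, the force and the opening at its end, in the units of the state.
- robot.observe(): the state, without advancing time (a new reading comes with each control period).
- read_camera(name): name is "scene" or "top" or "wrist"; returns a dict with "frame" (400x640x3 uint8, red, green, blue), "intrinsics" (3x3 intrinsics, pixels), "distortion" ([k1, k2, p1, p2, k3] as OpenCV has them; the pictures are not rectified), "R" (3x3) and "t" (3): a world point X has camera coordinates R X + t. Camera axes: x right, y down, z forward; pixel columns grow to the right and rows downward; lengths in m; the calibration is good to about 2 mm. A picture is of the moment at which its call begins. There is no depth.
- robot.hand_in(): hands the job in, once; it reports no verdict.
The state is a dict: "time": time; "qpos": joint angles; "qvel": joint speeds; "joint_efforts": joint torques, N m; "tool_pos": TCP position; "tool_rot": TCP orientation; "contact_force": force on the tool from outside, world axes, zero at the start; "torque": the same for the moment, N m; "opening": finger opening in m.
Only numpy, scipy, OpenCV 4.12 (cv2) and the standard library are available. Lean on these libraries where they do the work, as an engineer would, in place of code of your own. Each camera call takes 0.05 s, during which the arm holds its last target.

## Working session

There is one attempt and no reset: what is moved stays moved. The work goes in short steps, Python scripts to look and compute and a shell command to move; the robot and the scene stay as the last step left them, time stands still between calls to the robot, and variables do not carry over. Pictures are saved under pics/ and viewed, and the job is handed in when it is done.

```bash
mkdir -p pics; ls; python3 - <<'E'
from cell import robot, read_camera
import cv2
print(robot.observe(), robot.nose_length)
for n in ["scene","top","wrist"]:
    c=read_camera(n); cv2.imwrite(f"pics/{n}0.png",c["frame"][:,:,::-1])
    print(n,c["intrinsics"],c["distortion"],c["R"],c["t"])
E
```

```text
pics
{'time': 0.0, 'qpos': array([-1.43101118e+00,  3.42751572e-01,  1.52501864e+00, -5.53704094e-06,
        1.27540287e+00, -1.46001694e-01]), 'qvel': array([ 3.42285500e-05, -8.17677822e-04,  1.69031704e-03, -8.54354662e-04,
        6.06763225e-05,  2.44818083e-03]), 'joint_efforts': array([-7.31832642e-04, -4.31250715e+01, -2.44217044e+01,  7.17785186e-02,
        5.59201394e-02, -8.23581058e-05]), 'tool_pos': array([ 0.14796949, -0.50332007,  0.24502941]), 'tool_rot': array([-3.14002828e+00, -2.24686874e-04,  2.85788286e-01]), 'contact_force': array([ 0.16094547, -0.18690637, -0.71759904]), 'torque': array([ 0.02313551, -0.00439418, -0.03970342]), 'opening': 0.09204394779019187} 0.019
scene [[405.3687392    0.         318.35828166]
 [  0.         405.3687392  198.08288618]
 [  0.           0.           1.        ]] [-0.09144508  0.          0.          0.          0.        ] [[-0.87501074 -0.48409712 -0.00248603]
 [-0.25571292  0.46655212 -0.84672311]
 [ 0.41105608 -0.7402561  -0.53202801]] [0.45572788 0.22173485 1.08477095]
top [[417.50268522   0.         323.33552442]
 [  0.         417.50268522 195.1322867 ]
 [  0.           0.           1.        ]] [0.02153669 0.         0.         0.         0.        ] [[ 1.08408540e-02 -9.99941124e-01 -4.72887593e-04]
 [-9.92580708e-01 -1.07037787e-02 -1.21115515e-01]
 [ 1.21103323e-01  1.78237472e-03 -9.92638307e-01]] [-0.00442293  0.56723872  1.12242202]
wrist [[280.68760275   0.         318.00211971]
 [  0.         280.68760275 200.91419058]
 [  0.           0.           1.        ]] [0.01301702 0.         0.         0.         0.        ] [[ 0.28175009 -0.959487   -0.0012548 ]
 [-0.92337093 -0.2714997   0.27142961]
 [-0.26077386 -0.07531668 -0.96245748]] [-0.52471796 -0.03449854  0.38980781]
```

View pics/scene0.png

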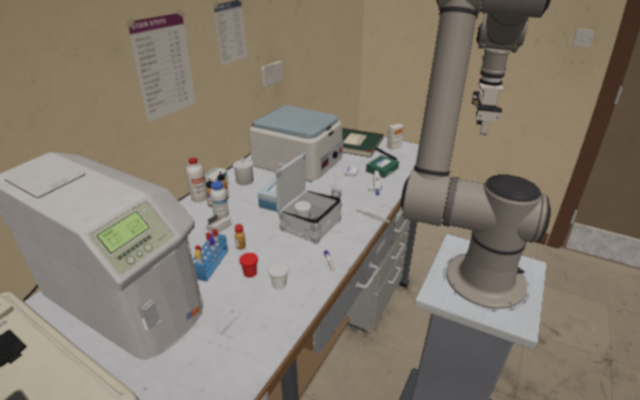

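View pics/top0.png

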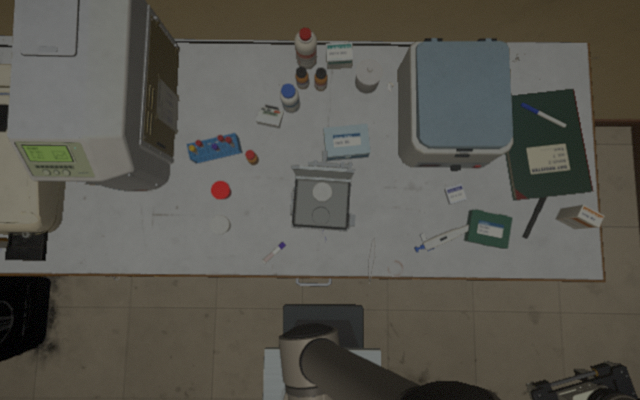

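View pics/wrist0.png

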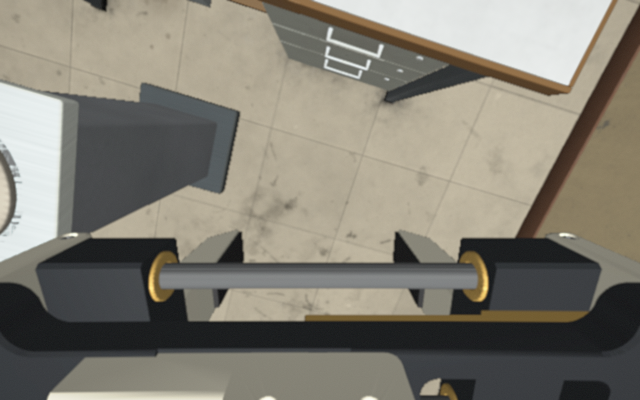

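The scene view shows the open carrier near (310,210), the white cup at (279,277) and the red look-alike at (250,265). In the top view the white cup is at (220,226), the carrier at (322,203) and the open lid near (322,170). I'll enlarge these.

```bash
cat > h.py <<'E'
from cell import robot, read_camera
import cv2, numpy as np
from scipy.spatial.transform import Rotation as Ro
from scipy.optimize import least_squares
def crop(name,x0,y0,w,h,s,out):
    c=read_camera(name); im=c["frame"][y0:y0+h,x0:x0+w,::-1]
    im=cv2.resize(im,None,fx=s,fy=s,interpolation=cv2.INTER_CUBIC); cv2.imwrite("pics/"+out,im); return c
def proj(c,X):
    X=np.atleast_2d(np.asarray(X,float))
    p,_=cv2.projectPoints(X,cv2.Rodrigues(c["R"])[0],c["t"],c["intrinsics"],np.asarray(c["distortion"])); return p[:,0]
def ray(c,uv):
    p=cv2.undistortPoints(np.array([[uv]],float),c["intrinsics"],np.asarray(c["distortion"]))[0,0]
    d=c["R"].T@np.r_[p,1]; return -c["R"].T@c["t"], d/np.linalg.norm(d)
def onz(c,uv,z):
    o,d=ray(c,uv); return o+d*(z-o[2])/d[2]
def tri(*cu):
    A=np.zeros((3,3));b=np.zeros(3)
    for c,uv in cu:
        o,d=ray(c,uv);P=np.eye(3)-np.outer(d,d);A+=P;b+=P@o
    X=np.linalg.solve(A,b); return X,[np.round(proj(c,X)[0]-uv,1) for c,uv in cu]
def togo(target,yaw=None,R=None):
    s=robot.observe(); Rt=Ro.from_euler('xyz',s["tool_rot"])
    if R is None and yaw is not None: R=Ro.from_euler('xyz',[np.pi,0,yaw])
    print("shift cm",np.round(Rt.inv().apply(np.asarray(target)-s["tool_pos"])*100,2), "turn deg", None if R is None else np.round(np.degrees((Rt.inv()*R).as_rotvec()),1))
E
python3 - <<'E'
from h import *
crop("top",200,140,180,130,4.4,"t1.png"); crop("scene",220,140,140,160,3.7,"s1.png")
E
```

```text
(no output)
```

View pics/t1.png

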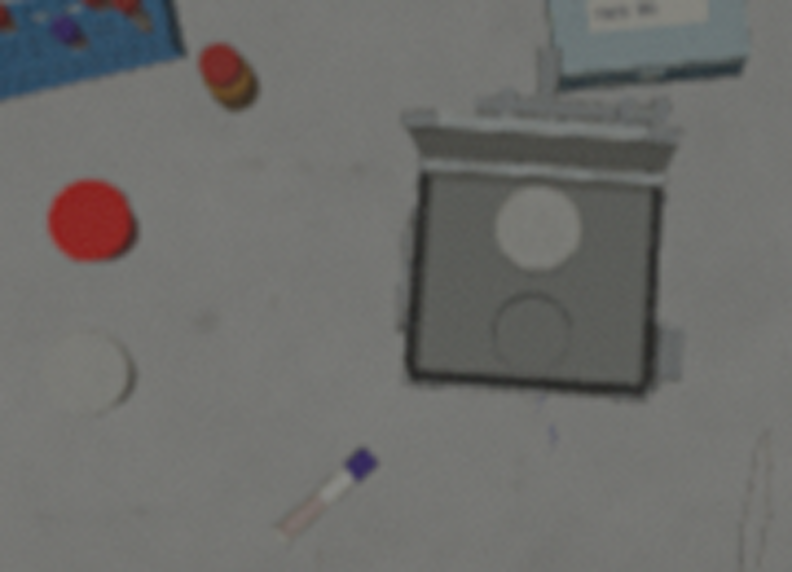

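View pics/s1.png

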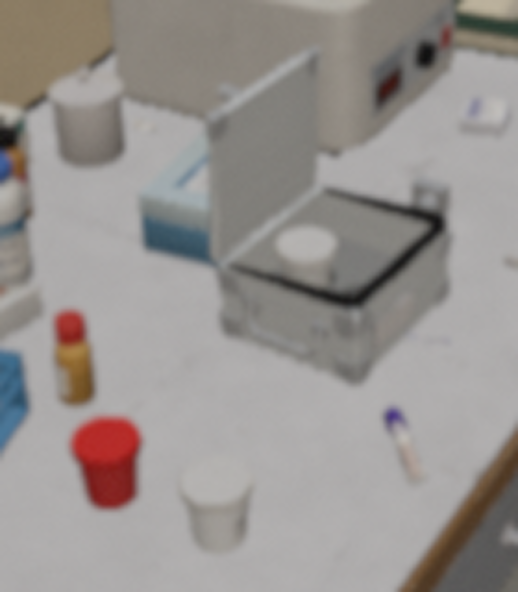

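Top crop: the cup's lid centre is at about (87,372), the carrier's front rim corners are (410,378) and (648,388), and the empty pocket is at (532,331). The keeper is at (672,352). Scene crop: the cup's top is at (217,482) and its base at (218,540).

```bash
python3 - <<'E'
from h import *
t=read_camera("top"); s=read_camera("scene")
T=lambda x,y:(200+x/4.4,140+y/4.4); S=lambda x,y:(220+x/3.7,140+y/3.7)
print("cup top",tri((t,T(88,373)),(s,S(217,482))))
print("cup z56",onz(t,T(88,373),.056),onz(s,S(217,482),.056))
print("pocket rim z30",onz(t,T(532,331),.03))
print("rearcup z66",onz(t,T(538,228),.066),onz(s,S(306,246),.066))
for n,p,q in [("FL",(410,378),None),("FR",(648,388),(443,222)),("FL2",(410,378),(352,300))]:
    print(n,onz(t,T(*p),.08), q and onz(s,S(*q),.08), q and tri((t,T(*p)),(s,S(*q))))
print("keeper",onz(t,T(672,352),.1), tri((t,T(672,352)),(s,S(431,190))))
E
```

```text
cup top (array([0.48221899, 0.28096862, 0.04956083]), [array([-0.1, -0.2]), array([0.3, 0. ])])
cup z56 [0.48124178 0.27898655 0.056     ] [0.47870597 0.28696033 0.056     ]
pocket rim z30 [0.51174715 0.00782124 0.03      ]
rearcup z66 [0.57238228 0.00461819 0.066     ] [0.56952575 0.01328499 0.066     ]
FL [0.47908905 0.08025059 0.08      ] None None
FR [ 0.47465058 -0.06239539  0.08      ] [ 0.4749149  -0.05680509  0.08      ] (array([ 0.47597023, -0.06203644,  0.07669033]), [array([-0.2, -0.4]), array([0.4, 0. ])])
FL2 [0.47908905 0.08025059 0.08      ] [0.48676954 0.08057615 0.08      ] (array([0.48213054, 0.0816891 , 0.08192304]), [array([-0.6, -1.2]), array([1.2, 0.1])])
keeper [ 0.49511296 -0.07533416  0.1       ] (array([ 0.49572736, -0.07544852,  0.0959344 ]), [array([-0.1, -0.1]), array([0.1, 0. ])])
```

```bash
python3 - <<'E'
from h import *
w=read_camera("wrist"); s=robot.observe(); Rt=Ro.from_euler('xyz',s["tool_rot"])
print("tool axes\n",Rt.as_matrix().round(3))
print("cam in tool",Rt.inv().apply(-w["R"].T@w["t"]-s["tool_pos"]), "optical axis in tool",Rt.inv().apply(w["R"][2]), "img x, y in tool",Rt.inv().apply(w["R"][0]),Rt.inv().apply(w["R"][1]))
for d in [0,.019]+[.1,.15,.2,.25,.3]: print(d,proj(w,s["tool_pos"]+Rt.apply([0,0,d])))
togo([.45,-.2,.33],0.0)
E
```

```text
tool axes
 [[ 0.959  0.282  0.   ]
 [ 0.282 -0.959  0.   ]
 [ 0.    -0.    -1.   ]]
cam in tool [ 0.07247488  0.00033589 -0.13868689] optical axis in tool [-2.71640573e-01 -7.49634938e-05  9.62398770e-01] img x, y in tool [-1.05791403e-04  9.99999993e-01  4.80323305e-05] [-9.62398768e-01 -8.87659867e-05 -2.71640579e-01]
0 [[317.41247744 259.73334237]]
0.019 [[317.47699247 244.99427947]]
0.1 [[317.6456234  206.44327124]]
0.15 [[317.70554615 192.73524118]]
0.2 [[317.74877465 182.84328225]]
0.25 [[317.78143527 175.36793812]]
0.3 [[317.80698245 169.51973641]]
shift cm [ 37.53 -20.63  -8.43] turn deg [-0.  -0.  16.4]
```

```bash
python3 -m crank '[[4,-2,-3,0,0,-10,1],[8,-4,-6,0,0,-20,1],[12,-7,-8,0,0,-30,1],[16,-9,-8,0,0,-40,1],[20,-11,-8,0,0,-50,1]]'; python3 -c "
from h import *
togo([.45,-.1,.33],2.2)"
```

```text
time: 1.02
tool_pos: [0.3098, -0.3407, 0.3262]
tool_rot: [3.141, 0.001, 1.164]
contact_force: [0.5, 0.7, 0.5]
opening: 0.0917
shift cm [27.65  3.36 -0.39] turn deg [  0.    0.1 -59.4]
```

```bash
python3 -m crank '[[5.5,0.7,0,0,0,-10,1],[11,1.4,0,0,0,-20,1],[16.5,2.1,0,0,0,-30,1],[22,2.7,0,0,0,-40,1],[27.6,3.3,0,0,0,-50,1]]'; python3 -c "
from h import *
togo([.48,.26,.33],3.14)"
```

```text
time: 1.65
tool_pos: [0.4504, -0.1005, 0.3259]
tool_rot: [3.141, 0.001, 2.037]
contact_force: [-0.9, -0.8, 0.5]
opening: 0.0917
shift cm [30.88 18.84 -0.42] turn deg [ -0.    0.  -63.2]
```

```bash
python3 -m crank '[[4,1,0,0,0,-10,1],[7,3,0,0,0,-20,1],[9,5,0,0,0,-30,1],[10.5,5.5,0,0,0,-40,1],[10.5,5.5,0,0,0,-50,1]]';python3 -m crank '[[0,0,0,0,0,-10,1],[0,0,0,0,0,-13,1],[0,0,0,0,0,-13,1]]'; python3 -c "
from h import *
c=crop('wrist',0,0,640,300,1.25,'w1.png')
print(robot.observe()['tool_pos'],robot.observe()['tool_rot'])
np.savez('w1.npz',**c)
togo([.48,.26,.2],3.14)"
```

```text
time: 2.28
tool_pos: [0.4522, 0.0175, 0.3258]
tool_rot: [3.141, -0.0, 2.912]
contact_force: [0.5, -0.0, -0.1]
opening: 0.0917
time: 2.65
tool_pos: [0.4523, 0.0164, 0.3257]
tool_rot: [-3.142, 0.0, 3.13]
contact_force: [0.1, 0.3, 0.1]
opening: 0.0916
[0.45234179 0.01638232 0.32573255] [-3.14148804e+00  9.54586921e-05  3.12949855e+00]
shift cm [-2.47 24.39 12.57] turn deg [-0.   0.  -0.6]
```

View pics/w1.png

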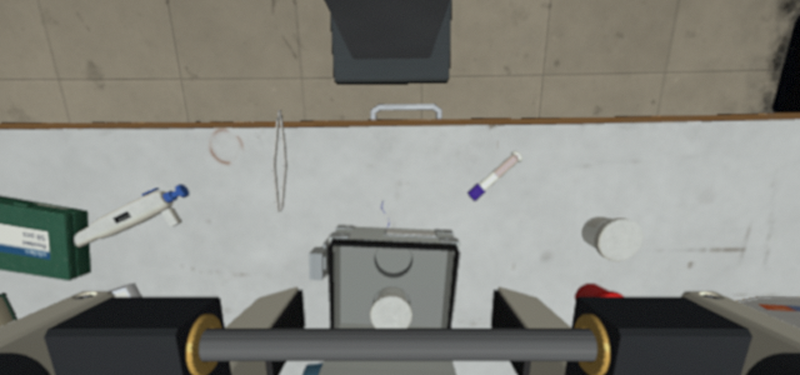

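Wrist view: the cup is at (618,238), the front pocket at (394,262), the rear cup at (391,312), the keeper at (318,262) and the tube at (497,175). I'll take two closer views with a baseline, one of them on the way to the cup.

```bash
python3 -m crank '[[-6,0,0,0,0,0,1],[-10,-2,0,0,0,0,1],[-10,-4,2,0,0,0,1],[-10,-4,2,0,0,0,1],[-10,-4,2,0,0,0,1]]'; python3 -c "
from h import *
c=crop('wrist',200,60,260,180,3,'w2.png')
np.savez('w2.npz',**c)"
python3 -m crank '[[0,6,0,0,0,0,1],[0,11,0,0,0,0,1],[0,13,0,0,0,0,1],[0,13,0,0,0,0,1]]'; python3 -c "
from h import *
c=crop('wrist',100,60,260,180,3,'w3.png')
np.savez('w3.npz',**c)"
```

```text
time: 3.32
tool_pos: [0.5518, -0.0242, 0.3064]
tool_rot: [3.141, 0.001, 3.13]
contact_force: [0.4, 0.2, 0.9]
opening: 0.0917
time: 3.88
tool_pos: [0.5532, 0.1065, 0.3064]
tool_rot: [-3.141, 0.001, 3.133]
contact_force: [-0.1, -0.2, 0.3]
opening: 0.0918
```

View pics/w2.png

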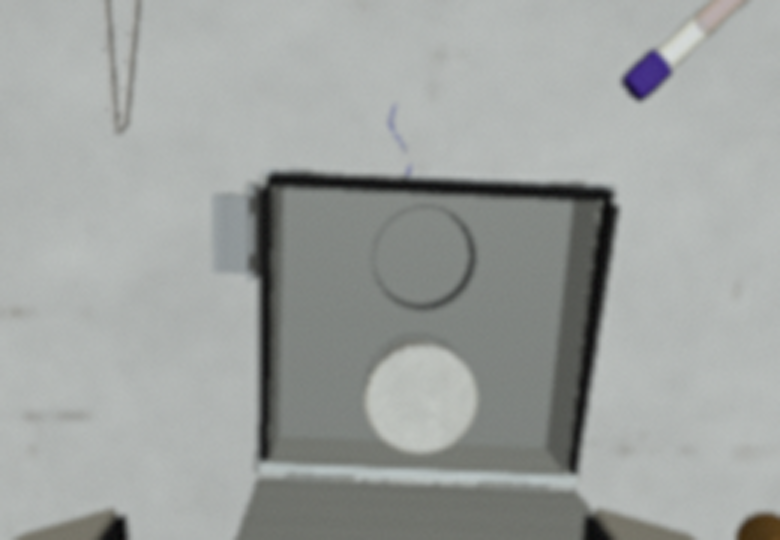

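View pics/w3.png

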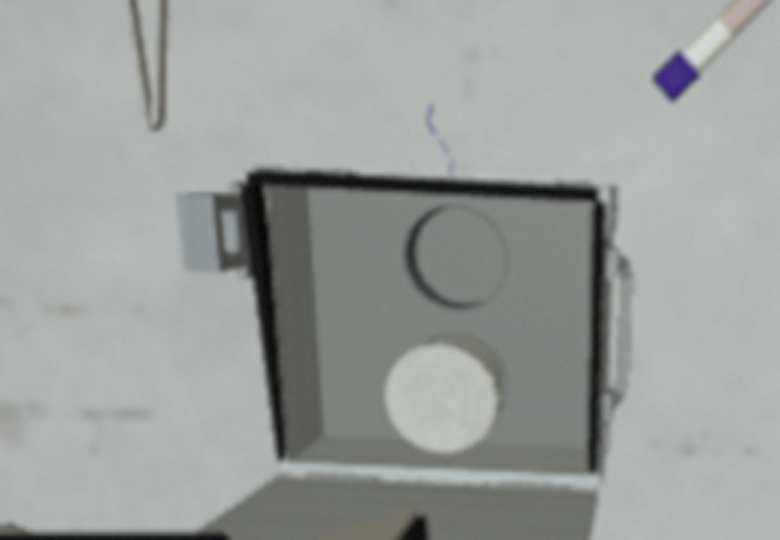

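Both views show the empty pocket clearly: centre (423,256) in w2 and (458,257) in w3. The rear cup's top is at (421,398) and (441,398). The keeper's top face spans 213–250 × 194–272 in w2 and 179–215 × 194–270 in w3, where its slot is also visible at (230,230).

```bash
cat > m.py <<'E'
from h import *
w2=dict(np.load('w2.npz'));w3=dict(np.load('w3.npz'))
A=lambda x,y:(200+x/3,60+y/3); B=lambda x,y:(100+x/3,60+y/3)
f=lambda n,a,b:print(n,*tri((w2,A(*a)),(w3,B(*b))))
f("pocket",(423,256),(458,257)); f("rearcup",(421,398),(441,398))
f("keep ll",(213,194),(179,194));f("keep lr",(213,272),(181,270));f("keep rf",(250,193),(215,193));f("keep rr",(250,272),(215,270))
f("FR",(268,175),(250,172));f("FL",(612,192),(602,190));f("HR",(258,464),(282,461));f("HL",(578,478),(600,478))
E
python3 m.py; python3 -c "
from h import *
togo([.482,.262,.25],3.14)"
```

```text
pocket [0.51304971 0.00970357 0.02366764] [array([-0. ,  0.3]), array([-0. , -0.3])]
rearcup [0.5746743  0.00627835 0.06376985] [array([0. , 0.1]), array([-0. , -0.1])]
keep ll [ 0.48165142 -0.07926586  0.10237194] [array([0. , 0.4]), array([-0.1, -0.4])]
keep lr [ 0.51084698 -0.08004217  0.10832933] [array([-0., -0.]), array([0., 0.])]
keep rf [ 0.48137312 -0.06458722  0.10364808] [array([0. , 0.3]), array([-0. , -0.3])]
keep rr [ 0.51063643 -0.06500252  0.11172212] [array([-0., -0.]), array([0., 0.])]
FR [ 0.47392829 -0.05926599  0.08323446] [array([-0. , -0.2]), array([0. , 0.2])]
FL [0.4822661  0.08456114 0.07730812] [array([ 0. , -0.4]), array([0. , 0.4])]
HR [ 0.60511465 -0.07101219  0.06525815] [array([ 0. , -0.3]), array([-0. ,  0.3])]
HL [0.6124125  0.07992217 0.07097595] [array([0., 0.]), array([ 0., -0.])]
shift cm [ 7.28 15.61  5.6 ] turn deg [-0.   0.  -0.5]
```

```bash
python3 -m crank '[[3,6,0,0,0,0,1],[6,12,1,0,0,0,1],[7,17,3,0,0,0,1],[7,17,5.5,0,0,0,1],[7,17,5.5,0,0,0,1]]'; python3 -c "
from h import *
c=crop('wrist',220,60,200,150,4,'w4.png')
np.savez('w4.npz',**c)"
python3 -m crank '[[-4,3,5,0,0,0,1],[-4,4,5,0,0,0,1],[-4,4,5,0,0,0,1]]'; python3 -c "
from h import *
c=crop('wrist',220,60,200,150,4,'w5.png')
np.savez('w5.npz',**c)"
```

```text
time: 4.55
tool_pos: [0.4847, 0.2748, 0.2492]
tool_rot: [-3.139, -0.003, 3.13]
contact_force: [0.1, 0.2, -0.8]
opening: 0.092
time: 4.97
tool_pos: [0.5263, 0.3151, 0.2013]
tool_rot: [-3.142, 0.0, 3.13]
contact_force: [0.1, -1.5, 0.4]
opening: 0.0922
```

View pics/w4.png

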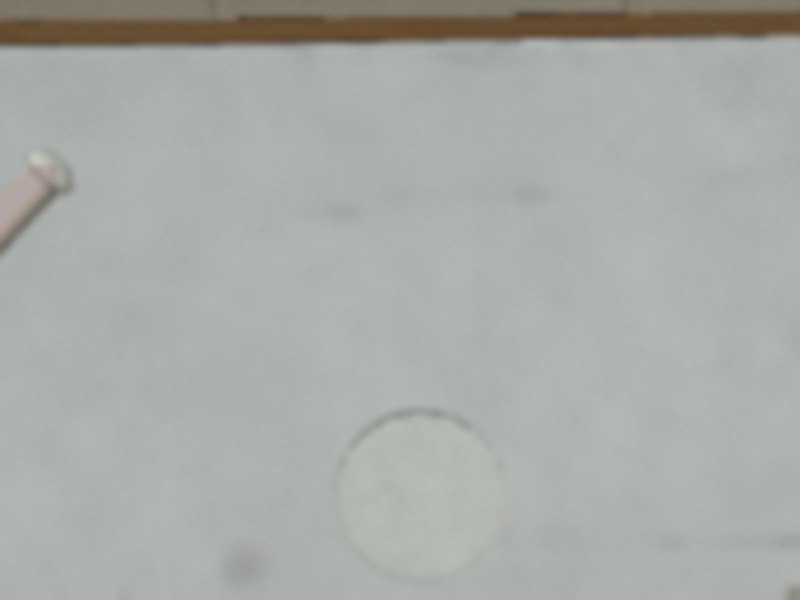

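View pics/w5.png

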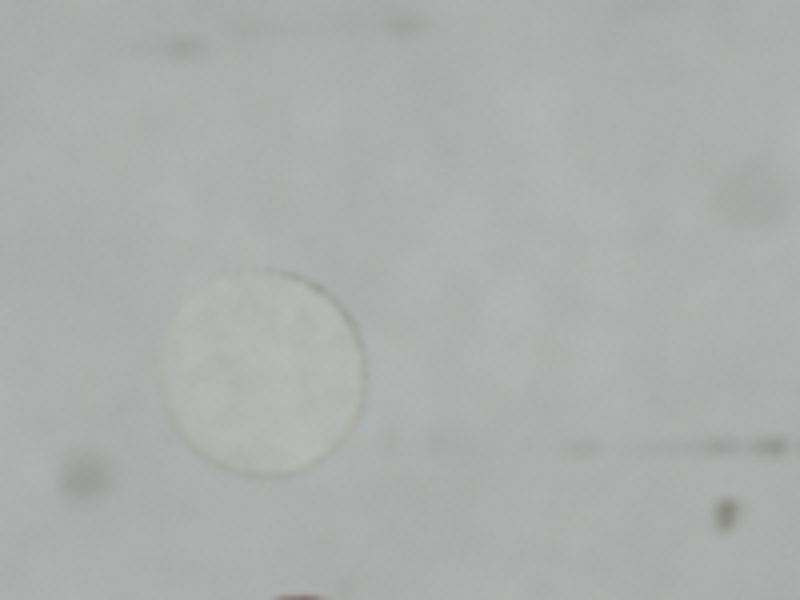

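The cup's lid disc is centred at about (419,494) in w4 and (265,373) in w5.

```bash
python3 - <<'E'
from h import *
a=dict(np.load('w4.npz'));b=dict(np.load('w5.npz'))
p=(220+419/4,60+494/4);q=(220+265/4,60+373/4)
print(tri((a,p),(b,q)),onz(a,p,.056),onz(b,q,.056))
c=(onz(a,p,.056)+onz(b,q,.056))/2
togo([c[0],c[1],.12],np.pi-.054); togo([c[0],c[1],.063])
E
```

```text
(array([0.48375763, 0.28226384, 0.04864053]), [array([ 0.1, -0.1]), array([-0.1,  0.2])]) [0.48234836 0.28198484 0.056     ] [0.48279379 0.28323367 0.056     ]
shift cm [ 4.34 -3.29  8.2 ] turn deg [0.  0.1 2.4]
shift cm [ 4.35 -3.29 13.9 ] turn deg None
```

```bash
python3 -m crank '[[3,-2,2,0,0,2.4,1],[4.35,-3.3,5,0,0,2.4,1],[4.35,-3.3,8,0,0,2.4,1],[4.35,-3.3,8,0,0,2.4,1]]'; python3 -c "
from h import *
togo([.4826,.2826,.062])
crop('wrist',120,100,400,300,2,'w6.png')"
```

```text
time: 5.52
tool_pos: [0.481, 0.282, 0.1211]
tool_rot: [-3.141, -0.001, 3.088]
contact_force: [0.0, -1.5, -0.7]
opening: 0.0918
shift cm [-0.16  0.07  5.91] turn deg None
```

View pics/w6.png

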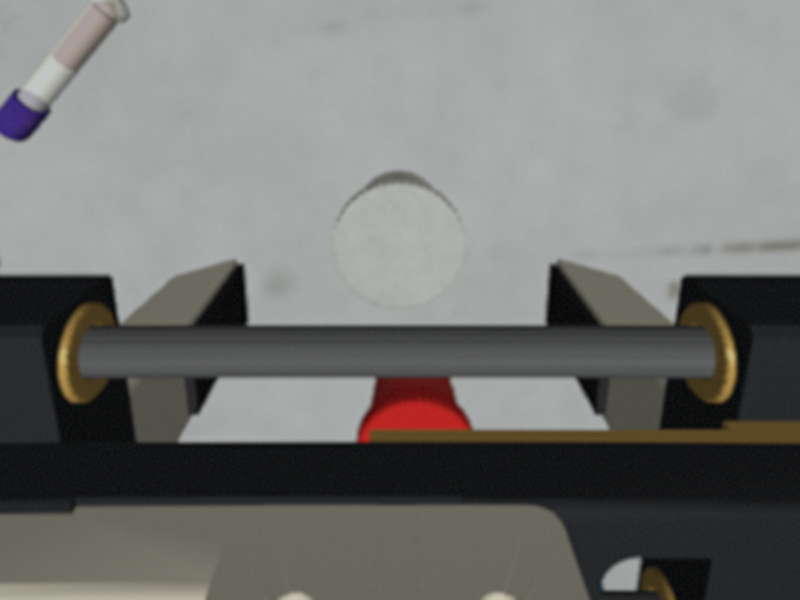

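The cup is centred between the fingers at (399,243), and the red look-alike is clear behind at (415,410). Lowering and closing gently.

```bash
python3 -c "
from h import *
c=read_camera('wrist');print(onz(c,(319.5,221.5),.056))"
python3 -m crank '[[-0.15,0.05,2,0,0,0,1],[-0.15,0.05,4,0,0,0,1],[-0.15,0.05,5.9,0,0,0,1],[-0.15,0.05,5.9,0,0,0,1]]'; python3 -m crank '[[0,0,0,0,0,0,0.5],[0,0,0,0,0,0,0.5],[0,0,0,0,0,0,0.5],[0,0,0,0,0,0,0.5]]' 12
```

```text
[0.4828909  0.28317139 0.056     ]
time: 6.12
tool_pos: [0.4836, 0.2835, 0.0623]
tool_rot: [-3.142, 0.0, 3.089]
contact_force: [0.1, -0.8, 0.4]
opening: 0.0918
time: 6.62
tool_pos: [0.4834, 0.2835, 0.062]
tool_rot: [3.141, 0.0, 3.089]
contact_force: [-0.1, -0.5, -1.6]
opening: 0.0566
```

```bash
python3 -m crank '[[0,0,0,0,0,0,0.4],[0,0,0,0,0,0,0.4],[0,0,0,0,0,0,0.4]]' 15;  python3 -m crank '[[0,0,-1,0,0,0,0.4],[0,0,-4,0,0,0,0.4],[0,0,-8,0,0,0,0.4],[0,0,-12,0,0,0,0.4],[0,0,-12,0,0,0,0.4]]'; python3 -c "
from h import *
crop('scene',220,140,160,160,3.7,'s2.png')
crop('wrist',120,100,400,300,2,'w7.png')
togo([.5129,.0097,.17])"
```

```text
time: 7.0
tool_pos: [0.4834, 0.2835, 0.0618]
tool_rot: [-3.142, 0.0, 3.089]
contact_force: [-0.4, -0.7, 2.5]
opening: 0.051
time: 7.62
tool_pos: [0.4849, 0.2842, 0.1854]
tool_rot: [3.139, 0.007, 3.089]
contact_force: [0.2, -0.4, -1.8]
opening: 0.0509
shift cm [ -4.43 -27.17   1.18] turn deg None
```

View pics/w7.png

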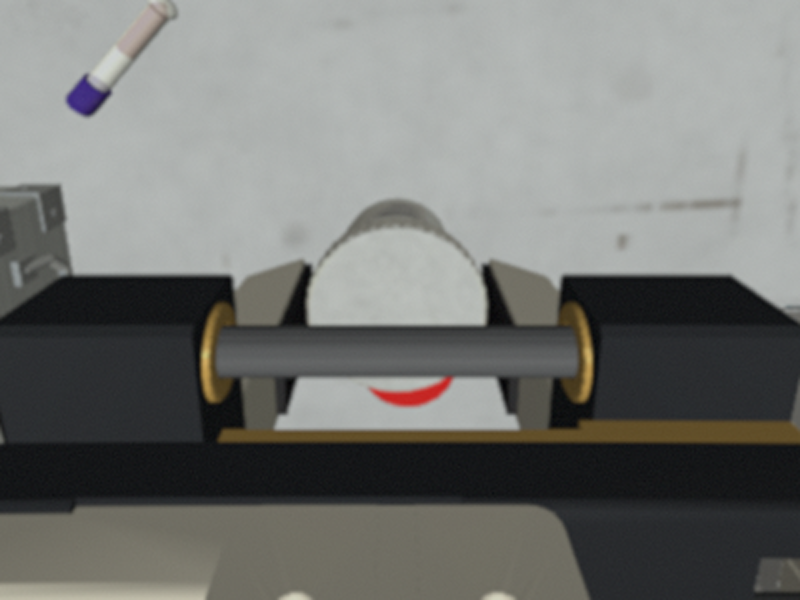

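View pics/s2.png

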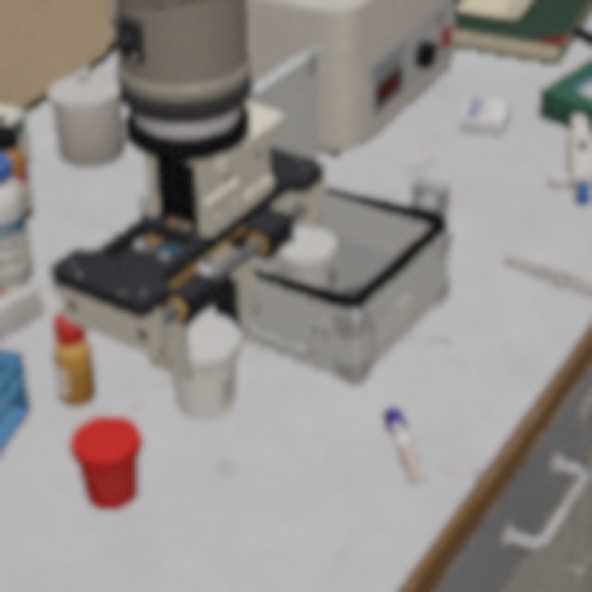

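The cup is held upright: its lid is at (397,300) in the wrist view, and the scene view shows the red cup undisturbed. Moving over the pocket.

```bash
python3 -m crank '[[-0.8,-5,-1,0,0,0,0.4],[-1.6,-10,-1,0,0,0,0.4],[-2.6,-16,-1,0,0,0,0.4],[-3.6,-22,-1,0,0,0,0.4],[-4.3,-26,-1,0,0,0,0.4]]';python3 -m crank '[[0,-0.6,0,0,0,0,0.4],[0,-1,0,0,0,0,0.4],[0,-1,0,0,0,0,0.4]]'; python3 -c "
from h import *
togo([.5129,.0097,.16],np.pi-.054)
c=crop('wrist',120,100,400,300,2,'w8.png');np.savez('w8.npz',**c)"
```

```text
time: 8.35
tool_pos: [0.5117, 0.0191, 0.1902]
tool_rot: [-3.141, -0.003, 3.087]
contact_force: [0.2, 0.3, -1.3]
opening: 0.0511
time: 8.72
tool_pos: [0.5116, 0.0125, 0.1912]
tool_rot: [3.141, -0.001, 3.09]
contact_force: [0.3, -0.5, -0.6]
opening: 0.0513
shift cm [-0.14 -0.27  3.12] turn deg [ 0.  -0.1  0.1]
```

View pics/w8.png

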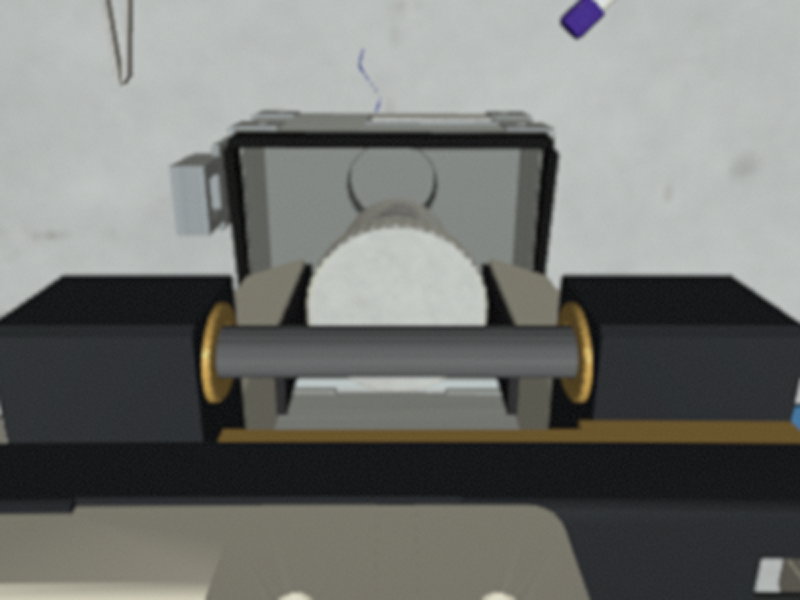

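```bash
cat > ov.py <<'E'
from h import *
def circ(c,r): 
    a=np.linspace(0,2*np.pi,73); return np.c_[c[0]+r*np.cos(a),c[1]+r*np.sin(a),np.full(73,c[2])]
E
python3 - <<'E'
from ov import *
c=dict(np.load('w8.npz'));s=robot.observe();p=s['tool_pos'];Rt=Ro.from_euler('xyz',s["tool_rot"]).as_matrix()
im=cv2.resize(c['frame'][100:400,120:520,::-1],None,fx=2,fy=2,interpolation=cv2.INTER_CUBIC)
for P,col in [(circ((.5129,.0097,.03),.0245),(0,0,255)),(circ(p+Rt@[0,0,.006],.026),(0,255,0)),(circ(p+Rt@[0,0,.062],.0215),(255,0,0))]:
    q=((proj(c,P)-[120,100])*2).astype(int); cv2.polylines(im,[q[:,None]],True,col,1)
cv2.imwrite('pics/o8.png',im[:420])
E
```

```text
(no output)
```

View pics/o8.png

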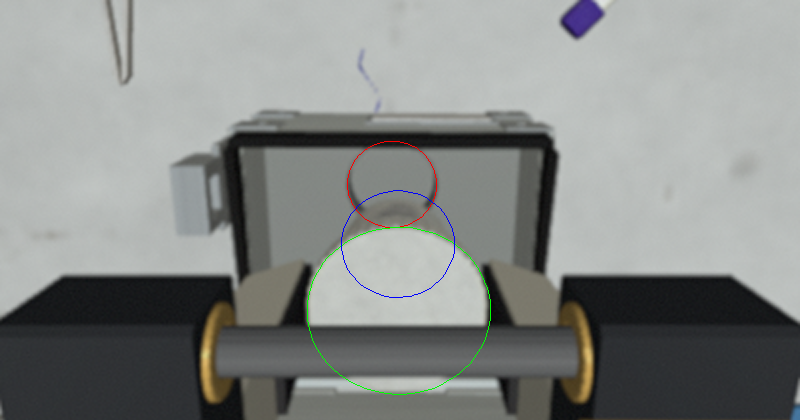

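The overlay agrees with the picture: the pocket rim (red) and the held lid (green) both fall within about 1–2 px. Lowering.

```bash
python3 -m crank '[[-0.14,-0.24,2,0,0,0,0.4],[-0.14,-0.24,5,0,0,0,0.4],[-0.14,-0.24,8,0,0,0,0.4],[-0.14,-0.24,9.3,0,0,0,0.4],[-0.14,-0.24,9.3,0,0,0,0.4]]'; python3 -c "
from h import *
togo([.5129,.0100,.0735],np.pi-.054)"
```

```text
time: 9.4
tool_pos: [0.513, 0.0097, 0.0983]
tool_rot: [3.142, -0.001, 3.09]
contact_force: [-0.2, -0.3, -0.6]
opening: 0.0509
shift cm [0.01 0.03 2.48] turn deg [ 0.  -0.1  0.1]
```

```bash
python3 -m crank '[[0,0.03,0.5,0,0,0,0.4],[0,0.03,1,0,0,0,0.4],[0,0.03,1,0,0,0,0.4]]';python3 -m crank '[[0,0,0.6,0,0,0,0.4],[0,0,1.2,0,0,0,0.4],[0,0,1.2,0,0,0,0.4]]'
```

```text
time: 9.78
tool_pos: [0.5133, 0.0094, 0.0887]
tool_rot: [-3.141, 0.0, 3.089]
contact_force: [-0.3, -0.1, -0.5]
opening: 0.0509
time: 10.15
tool_pos: [0.5129, 0.0094, 0.0761]
tool_rot: [3.142, -0.001, 3.089]
contact_force: [0.3, -0.4, -0.5]
opening: 0.0512
```

```bash
python3 -m crank '[[0,0,0.2,0,0,0,0.4],[0,0,0.35,0,0,0,0.4],[0,0,0.35,0,0,0,0.4]]';python3 -m crank '[[0,0,0,0,0,0,0.68],[0,0,0,0,0,0,0.68],[0,0,0,0,0,0,0.68]]'; python3 -m crank '[[0,0,-2,0,0,0,0.68],[0,0,-6,0,0,0,0.68],[0,0,-12,0,0,0,0.68],[0,0,-18,0,0,0,0.68],[0,0,-22,0,0,0,0.68]]';  python3 -c "
from h import *
c=crop('wrist',200,60,240,180,3.3,'w9.png');np.savez('w9.npz',**c)
c=crop('scene',220,140,160,160,3.7,'s3.png')"
```

```text
time: 10.52
tool_pos: [0.5133, 0.0094, 0.0731]
tool_rot: [-3.142, -0.0, 3.089]
contact_force: [0.5, -0.2, -1.0]
opening: 0.0512
time: 10.9
tool_pos: [0.5134, 0.0094, 0.0733]
tool_rot: [-3.141, 0.0, 3.089]
contact_force: [0.5, -0.1, 0.4]
opening: 0.0622
time: 11.52
tool_pos: [0.5136, 0.0094, 0.2964]
tool_rot: [-3.141, 0.004, 3.089]
contact_force: [1.1, 0.9, 0.3]
opening: 0.0621
```

View pics/w9.png

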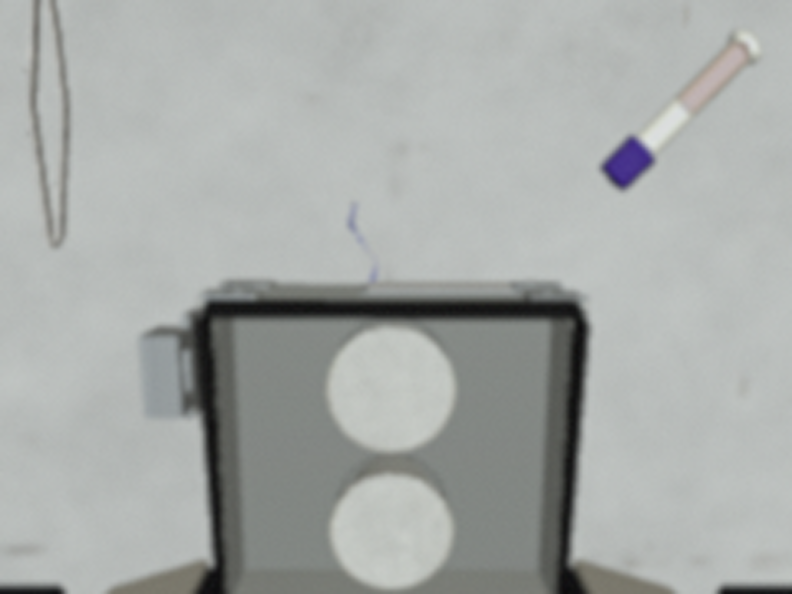

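View pics/s3.png

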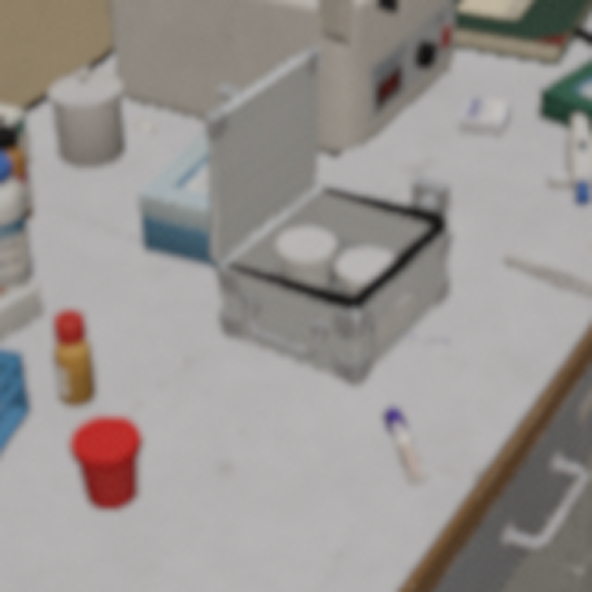

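The cup now stands level in the front pocket: its lid disc is at (391,388) in the wrist view, and the scene view agrees. Next is the lid's opening angle, and the space behind it.

```bash
python3 - <<'E'
import cv2
t=cv2.imread('pics/top0.png')[120:190,280:370]; cv2.imwrite('pics/t2.png',cv2.resize(t,None,fx=8,fy=8,interpolation=cv2.INTER_CUBIC))
t=cv2.imread('pics/scene0.png')[140:250,260:350]; cv2.imwrite('pics/s4.png',cv2.resize(t,None,fx=5.4,fy=5.4,interpolation=cv2.INTER_CUBIC))
E
```

```text
(no output)
```

View pics/t2.png

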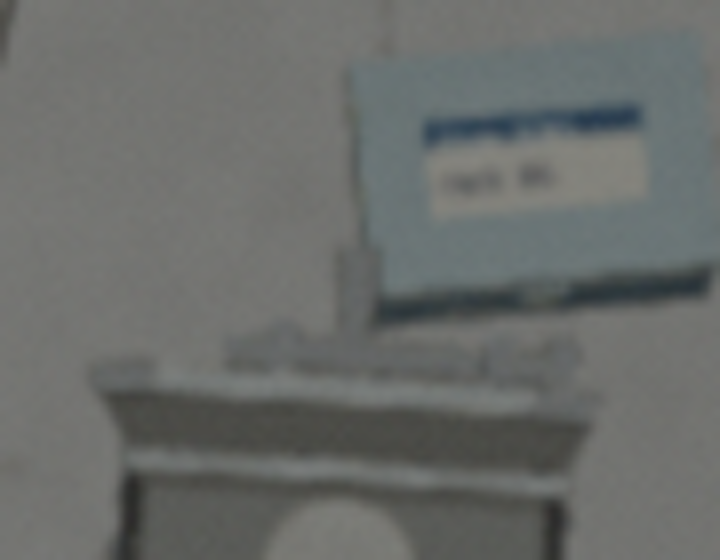

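View pics/s4.png

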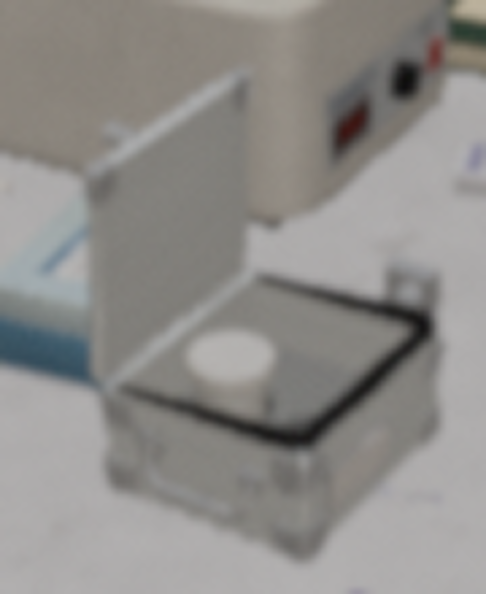

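Enlarged top crop: the lid's free edge runs from (108,392) to (592,418), the bolt hardware lies between x=225 and 580, and the knob points back at x=358. Scene crop: the free-edge corners are (92,178) and (246,85).

```bash
python3 - <<'E'
from h import *
t=read_camera("top"); s=read_camera("scene")
T=lambda x,y:(280+x/8,120+y/8); S=lambda x,y:(260+x/5.4,140+y/5.4)
C=np.array([.5437,.008]);y=-.054
Rz=np.array([[np.cos(y),-np.sin(y)],[np.sin(y),np.cos(y)]])
def loc(X): return np.r_[Rz.T@(X[:2]-C),X[2]].round(4)
for n,a,b in [("L",(108,392),(92,178)),("R",(592,418),(246,85)),("knobend",(358,248),(115,130))]:
    X,e=tri((t,T(*a)),(s,S(*b))); print(n,X.round(4),loc(X),e)
# model prediction of free edge corners for angles
for th in (1.45,1.55,1.65,1.75):
    P=[]
    for yy in (.075,-.075):
        l=np.array([.068-.136*np.cos(th),yy]); P.append(np.r_[C+Rz@l,.074+.136*np.sin(th)])
    print(th,((proj(t,P)-[280,120])*8).round(),((proj(s,P)-[260,140])*5.4).round())
print("box front z.03",onz(t,T(380,320),.0),onz(t,T(380,300),.05),onz(t,T(700,270),.05))
E
```

```text
L [0.6116 0.0748 0.2036] [0.0642 0.0704 0.2036] [array([-0.7, -1.3]), array([1.2, 0.2])]
R [ 0.6043 -0.0708  0.1983] [ 0.0647 -0.0754  0.1983] [array([-0.2, -0.5]), array([0.4, 0. ])]
knobend [ 0.6548 -0.0018  0.1881] [ 0.1115 -0.0038  0.1881] [array([0.4, 0.7]), array([-0.6, -0.1])]
1.45 [[ 82. 419.]
 [589. 452.]] [[112. 180.]
 [266.  74.]]
1.55 [[ 86. 374.]
 [592. 406.]] [[ 91. 172.]
 [247.  67.]]
1.65 [[ 89. 329.]
 [594. 361.]] [[ 71. 166.]
 [227.  63.]]
1.75 [[ 93. 285.]
 [596. 318.]] [[ 51. 163.]
 [208.  60.]]
box front z.03 [ 0.67363234 -0.00912828  0.        ] [ 0.67024282 -0.00868931  0.05      ] [ 0.68196524 -0.11920161  0.05      ]
```

```bash
cat >> h.py <<'E'
C=np.array([.5437,.008]);CY=-.054
Rz=np.array([[np.cos(CY),-np.sin(CY)],[np.sin(CY),np.cos(CY)]])
def W(x,y,z): return np.r_[C+Rz@[x,y],z]
def L(X): return np.r_[Rz.T@(np.asarray(X)[:2]-C),X[2]].round(4)
E
python3 -c "
from h import *
print(L(robot.observe()['tool_pos']))
togo(W(.105,.060,.29),np.pi-.054)"
```

```text
[-3.050e-02 -2.000e-04  2.934e-01]
shift cm [-13.56   6.     0.36] turn deg [-0.   0.1  0.1]
```

```bash
python3 -m crank '[[-4.5,2,0,0,0,0,0.3],[-9,4,0,0,0,0,0],[-13.5,6,0,0,0,0,0],[-13.5,6,0,0,0,0,0],[-13.5,6,0,0,0,0,0]]';  python3 -c "
from h import *
c=crop('scene',240,100,130,140,4.3,'s5.png')
c=crop('wrist',0,0,640,400,1.2,'w10.png')
print(L(robot.observe()['tool_pos']),robot.observe()['opening'])"
```

```text
time: 12.35
tool_pos: [0.6504, 0.0621, 0.2911]
tool_rot: [-3.141, -0.004, 3.089]
contact_force: [0.6, 0.2, 0.2]
opening: 0.0168
[0.1036 0.0595 0.293 ] 0.00919966043521152
```

View pics/s5.png

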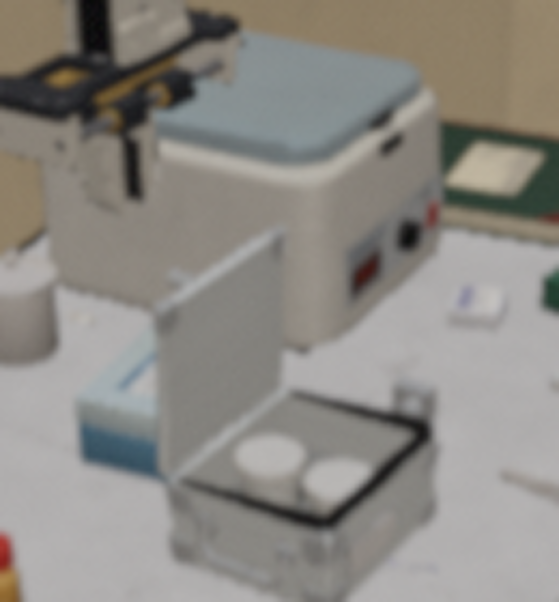

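View pics/w10.png

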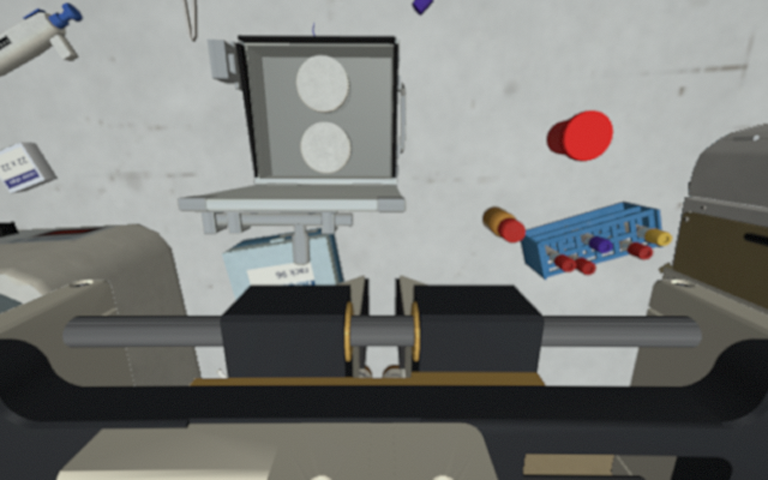

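The lid's outer face shows the knob at (302,240) and the bolt hardware from x=203 to 352, so the lid's left end (x≈385) is clear. Lowering behind the lid, beyond the hardware.

```bash
python3 -m crank '[[0,0.2,3,0,0,0,0],[0,0.2,6,0,0,0,0],[0,0.2,8.2,0,0,0,0],[0,0.2,8.2,0,0,0,0]]';  python3 -c "
from h import *
print(L(robot.observe()['tool_pos']),robot.observe()['contact_force'],robot.observe()['opening'])"
```

```text
time: 12.95
tool_pos: [0.6498, 0.0637, 0.2103]
tool_rot: [-3.141, -0.003, 3.088]
contact_force: [-0.5, 0.2, 0.2]
opening: 0.0002
[0.103  0.0614 0.2103] [-0.49027535  0.22658953  0.2312301 ] 0.0002235374874296684
```

```bash
python3 -m crank '[[1.3,0,0,0,0,0,0],[2.6,0,0,0,0,0,0],[3.8,0,0.2,0,0,0,0],[5,0,0.5,0,0,0,0],[6,0,0.7,0,0,0,0]]';  python3 -c "
from h import *
print(L(robot.observe()['tool_pos']),robot.observe()['contact_force'])
c=crop('scene',240,100,130,140,4.3,'s6.png')"
```

```text
time: 13.58
tool_pos: [0.592, 0.0671, 0.2065]
tool_rot: [3.142, 0.005, 3.088]
contact_force: [2.2, -1.1, 1.5]
opening: 0.0007
[0.045  0.0616 0.2065] [ 2.22008036 -1.09804977  1.53029007]
```

View pics/s6.png

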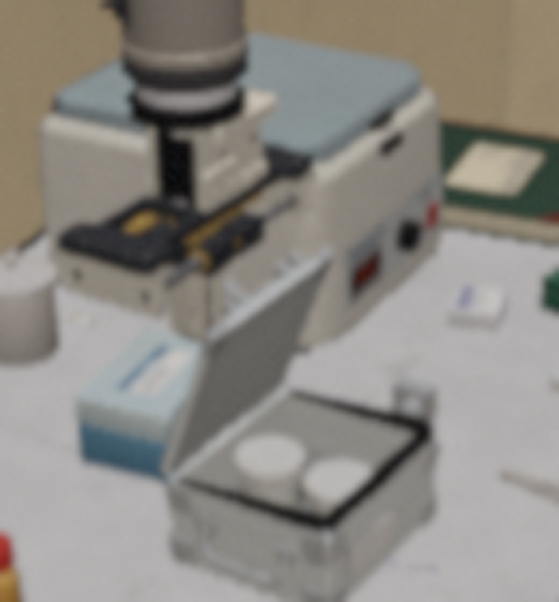

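The lid follows the finger and is now at about 1.2 rad; the contact force is about 2–3 N. Continuing along the arc.

```bash
python3 -m crank '[[1,0,0.4,0,0,0,0],[2.1,0,0.9,0,0,0,0],[3.1,0,1.5,0,0,0,0],[4,0,2.2,0,0,0,0],[4.8,0,3,0,0,0,0]]'; python3 -m crank '[[0.8,0,0.85,0,0,0,0],[1.4,0,1.7,0,0,0,0],[1.9,0,2.5,0,0,0,0],[2.3,0,3.3,0,0,0,0]]';  python3 -c "
from h import *
print(L(robot.observe()['tool_pos']),robot.observe()['contact_force'])
c=crop('scene',240,100,130,140,4.3,'s7.png')"
```

```text
time: 14.25
tool_pos: [0.5427, 0.0699, 0.1736]
tool_rot: [-3.142, -0.001, 3.089]
contact_force: [-0.1, 0.4, 1.3]
opening: 0.0003
time: 14.75
tool_pos: [0.5203, 0.0712, 0.1406]
tool_rot: [-3.142, -0.0, 3.089]
contact_force: [-0.2, 0.6, 0.5]
opening: 0.0003
[-0.0268  0.0618  0.1406] [-0.16184676  0.55189522  0.46531203]
```

View pics/s7.png

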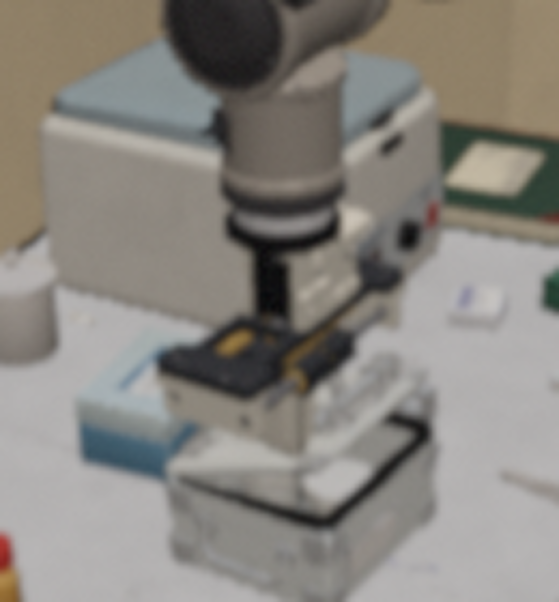

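```bash
python3 -m crank '[[0.3,0,0.6,0,0,0,0],[0.5,0,1.2,0,0,0,0],[0.7,0,1.7,0,0,0,0],[0.7,0,1.7,0,0,0,0]]'; python3 -m crank '[[0.1,0,0.3,0,0,0,0],[0.1,0,0.6,0,0,0,0],[0.1,0,0.6,0,0,0,0]]';  python3 -c "
from h import *
print(L(robot.observe()['tool_pos']),robot.observe()['contact_force'])"
```

```text
time: 15.3
tool_pos: [0.5132, 0.0715, 0.1237]
tool_rot: [-3.141, -0.001, 3.089]
contact_force: [-0.2, -0.8, 0.6]
opening: 0.0004
time: 15.68
tool_pos: [0.5124, 0.0715, 0.118]
tool_rot: [-3.141, -0.0, 3.089]
contact_force: [-0.6, 0.3, -0.1]
opening: 0.0004
[-0.0346  0.0617  0.118 ] [-0.58644926  0.34481551 -0.10029821]
```

```bash
python3 -m crank '[[0,0,0.2,0,0,0,0],[0,0,0.4,0,0,0,0]]'; python3 -m crank '[[0,0,0.2,0,0,0,0],[0,0,0.4,0,0,0,0]]';  python3 -c "
from h import *
print(L(robot.observe()['tool_pos']),robot.observe()['contact_force'])
c=crop('scene',240,100,130,140,4.3,'s8.png')"
```

```text
time: 15.92
tool_pos: [0.5126, 0.0715, 0.1141]
tool_rot: [-3.142, 0.0, 3.089]
contact_force: [-0.2, -0.1, 0.6]
opening: 0.0004
time: 16.18
tool_pos: [0.5123, 0.0716, 0.1105]
tool_rot: [-3.141, -0.0, 3.089]
contact_force: [-3.5, 0.1, 7.0]
opening: 0.0007
[-0.0348  0.0618  0.1105] [-3.51690502  0.10482541  7.00603549]
```

View pics/s8.png

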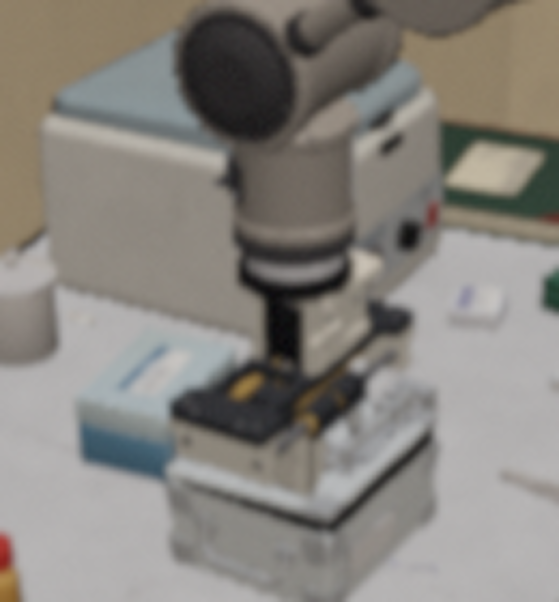

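Contact came at about 7 N with the tip at z≈0.0915, so the lid now rests on its seal. Raising and looking at the knob, bolt and keeper.

```bash
python3 -m crank '[[0,0,-4,0,0,0,0],[0,-3,-8,0,0,0,0.3],[-1,-6,-11,0,0,0,0.35],[-1,-7,-11,0,0,0,0.35],[-1,-7,-11,0,0,0,0.35]]';  python3 -c "
from h import *
c=crop('wrist',210,110,220,130,3.6,'w11.png');np.savez('w11.npz',**c)
c=crop('scene',240,100,130,140,4.3,'s9.png')"
python3 -m crank '[[0,4,0,0,0,0,0.35],[0,8,0,0,0,0,0.35],[0,8,0,0,0,0,0.35],[0,8,0,0,0,0,0.35]]';  python3 -c "
from h import *
c=crop('wrist',110,110,220,130,3.6,'w12.png');np.savez('w12.npz',**c)"
```

```text
time: 16.85
tool_pos: [0.5182, 0.0009, 0.2192]
tool_rot: [3.141, -0.002, 3.088]
contact_force: [-1.0, 0.1, -0.1]
opening: 0.0313
time: 17.45
tool_pos: [0.5225, 0.0814, 0.2194]
tool_rot: [-3.141, -0.002, 3.09]
contact_force: [0.8, 0.4, -0.2]
opening: 0.0323
```

View pics/w11.png

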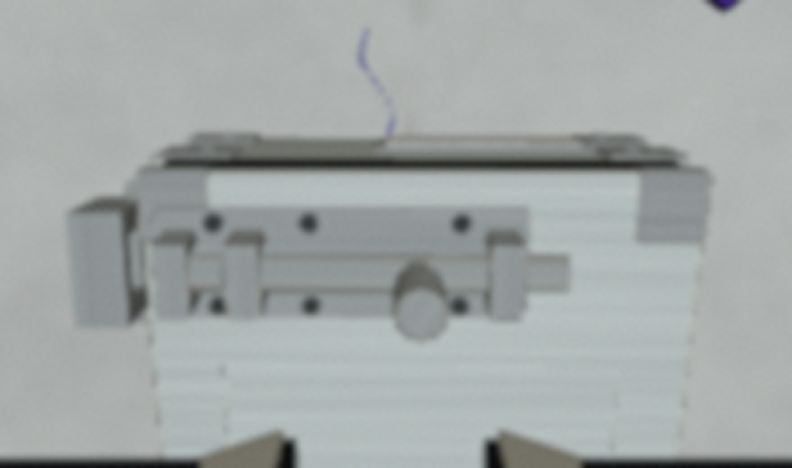

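View pics/w12.png

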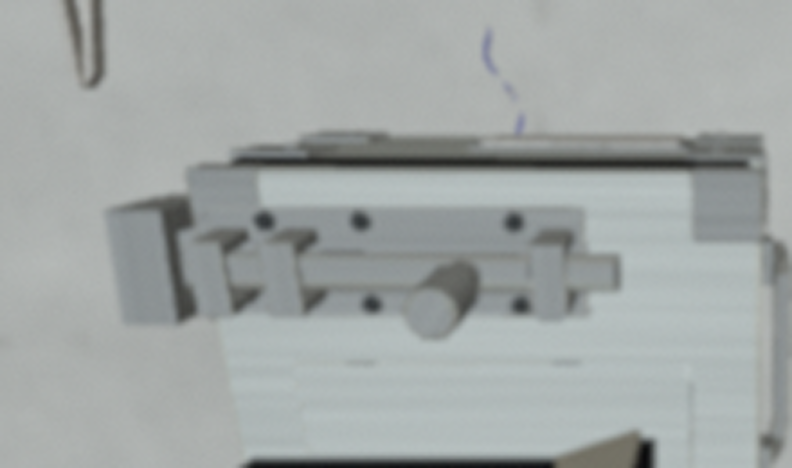

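View pics/s9.png

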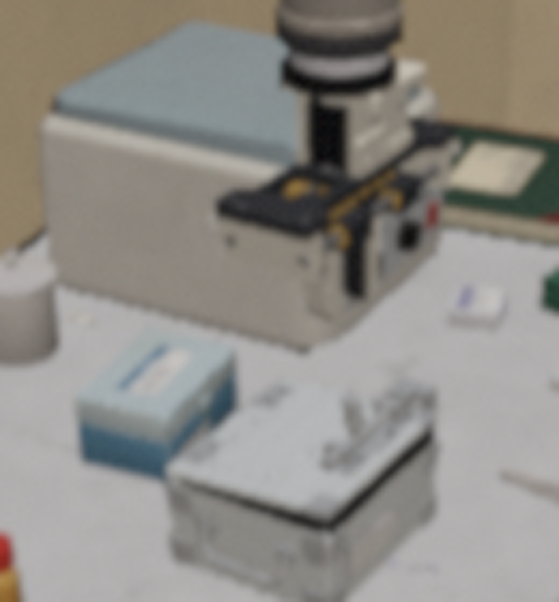

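The lid is down. The knob's top disc is at (421,313) in w11 and (434,312) in w12; the bolt tip has not yet reached the keeper (top face at 70–127 × 208–325 in w11).

```bash
python3 - <<'E'
from h import *
a=dict(np.load('w11.npz'));b=dict(np.load('w12.npz'))
A=lambda x,y:(210+x/3.6,110+y/3.6);B=lambda x,y:(110+x/3.6,110+y/3.6)
for n,p,q in [("knobtop",(421,313),(434,312)),("keeprr",(127,324),(178,322)),("keeplr",(78,325),(126,323)),("rodendL",(569,273),(619,272))]:
    X,e=tri((a,A(*p)),(b,B(*q))); print(n,X.round(4),L(X),e)
print(L(onz(a,A(421,313),.1365)),L(onz(b,B(434,312),.1365)))
k=(onz(a,A(421,313),.1365)+onz(b,B(434,312),.1365))/2; print(k)
togo(np.r_[k[:2],.19],np.pi-.054)
E
```

```text
knobtop [0.5052 0.0085 0.1314] [-0.0385 -0.0016  0.1314] [array([-0.,  0.]), array([-0., -0.])]
keeprr [ 0.5116 -0.068   0.1029] [-0.0279 -0.0776  0.1029] [array([-0., -0.]), array([-0.,  0.])]
keeplr [ 0.5107 -0.0801  0.105 ] [-0.0282 -0.0898  0.105 ] [array([0., 0.]), array([ 0., -0.])]
rodendL [0.5045 0.0479 0.1017] [-0.0413  0.0377  0.1017] [array([ 0. , -0.1]), array([0. , 0.1])]
[-0.0399 -0.0018  0.1365] [-3.980e-02  1.000e-04  1.365e-01]
[0.50388592 0.00930281 0.1365    ]
shift cm [ 1.5  -7.24  2.96] turn deg [-0.  -0.1  0.1]
```

```bash
python3 -c "
from h import *
togo(W(-.039,-.001,.165),np.pi-.054)"
python3 -m crank '[[1,-4,0,0,0,0,0.4],[1.5,-7,1,0,0,0,0.4],[1.5,-7.3,3.5,0,0,0,0.4],[1.5,-7.3,5.2,0,0,0,0.4],[1.5,-7.3,5.2,0,0,0,0.4]]';  python3 -c "
from h import *
c=crop('wrist',160,140,320,200,2.5,'w13.png');np.savez('w13.npz',**c)
print(L(robot.observe()['tool_pos']));togo(W(-.039,-.001,.135),np.pi-.054)"
```

```text
shift cm [ 1.42 -7.26  5.46] turn deg [-0.  -0.1  0.1]
time: 18.12
tool_pos: [0.5033, 0.0081, 0.1671]
tool_rot: [3.142, -0.003, 3.087]
contact_force: [0.3, 0.3, 0.2]
opening: 0.0368
[-0.0396 -0.0019  0.168 ]
shift cm [-0.07  0.09  3.3 ] turn deg [-0.  -0.1  0. ]
```

View pics/w13.png

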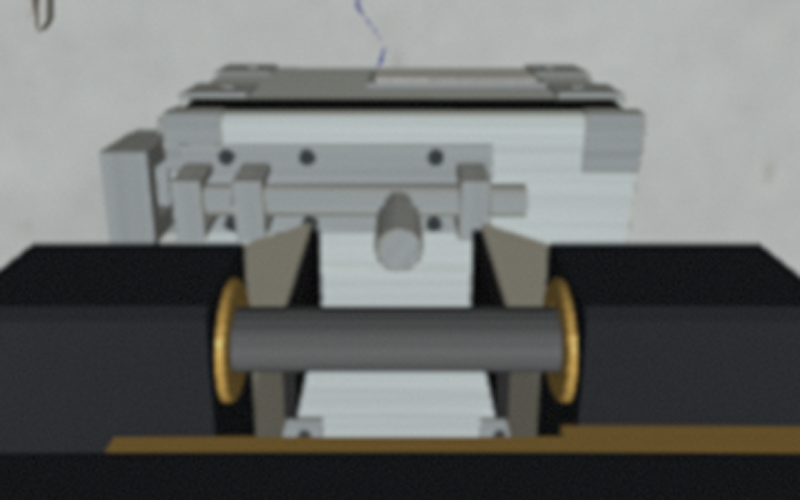

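The knob's top is at (399,249), midway between the fingers. Lowering onto it.

```bash
python3 -m crank '[[-0.05,0.06,1,0,0,0,0.4],[-0.05,0.06,2,0,0,0,0.4],[-0.05,0.06,2.8,0,0,0,0.4],[-0.05,0.06,3.2,0,0,0,0.4],[-0.05,0.06,3.2,0,0,0,0.4]]'; python3 -c "
from h import *
c=crop('wrist',160,140,320,200,2.5,'w14.png')
print(L(robot.observe()['tool_pos']),robot.observe()['contact_force'])"
```

```text
time: 18.8
tool_pos: [0.5047, 0.0095, 0.1359]
tool_rot: [-3.142, -0.001, 3.089]
contact_force: [-0.1, 0.7, 0.2]
opening: 0.0367
[-0.0389 -0.0006  0.1362] [ 0.39581494  0.30883058 -1.48530406]
```

View pics/w14.png

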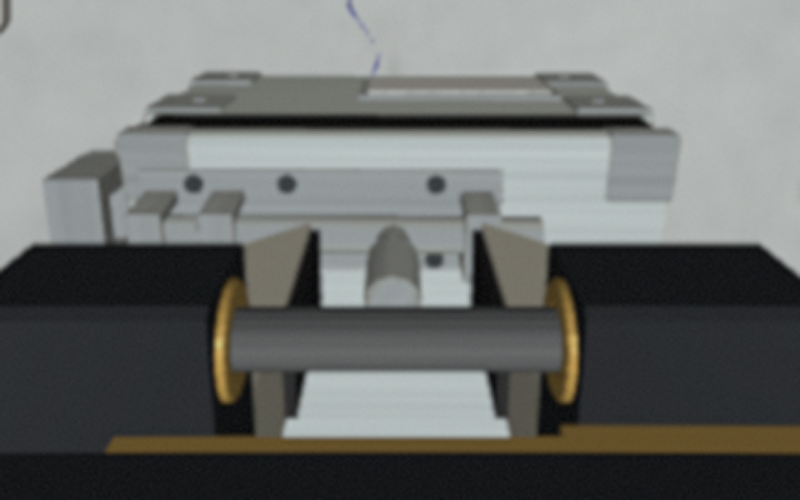

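The knob is between the pads, at x≈392 against a jaw centre of about 396. Closing.

```bash
python3 -m crank '[[0,0,0,0,0,0,0.1],[0,0,0,0,0,0,0.1],[0,0,0,0,0,0,0.05],[0,0,0,0,0,0,0.05],[0,0,0,0,0,0,0.05]]' 30; python3 -m crank '[[0,0,0,0,0,0,0.05]]'; python3 -c "
from h import *
print(L(robot.observe()['tool_pos']),robot.observe()['contact_force'])"
```

```text
time: 19.48
tool_pos: [0.5049, 0.0094, 0.1364]
tool_rot: [-3.141, 0.0, 3.089]
contact_force: [-0.3, -1.8, 2.1]
opening: 0.0118
time: 19.6
tool_pos: [0.5049, 0.0094, 0.1364]
tool_rot: [-3.141, 0.0, 3.089]
contact_force: [0.3, -0.3, 3.3]
opening: 0.0118
[-0.0388 -0.0007  0.1364] [ 0.25538419 -0.28959412  3.3247297 ]
```

```bash
python3 -m crank '[[0,0,0.1,0,0,0,0.05],[0,0,0.2,0,0,0,0.05],[0,0,0.2,0,0,0,0.05],[0,0,0.2,0,0,0,0.05]]'; python3 -c "
from h import *
print(L(robot.observe()['tool_pos']),robot.observe()['contact_force'])"
```

```text
time: 20.1
tool_pos: [0.5043, 0.0094, 0.1348]
tool_rot: [-3.141, -0.001, 3.089]
contact_force: [-4.2, -0.6, 8.6]
opening: 0.0119
[-0.0394 -0.0007  0.1348] [-4.19784366 -0.62648825  8.5501684 ]
```

```bash
python3 -m crank '[[0.07,0,0,0,0,0,0.05],[0.07,-0.3,0,0,0,0,0.05],[0.07,-0.6,0,0,0,0,0.05],[0.07,-0.7,0,0,0,0,0.05],[0.07,-0.7,0,0,0,0,0.05]]'; python3 -c "
from h import *
print(L(robot.observe()['tool_pos']),robot.observe()['contact_force'])"
```

```text
time: 20.72
tool_pos: [0.5039, 0.0027, 0.1348]
tool_rot: [3.141, 0.001, 3.089]
contact_force: [-2.1, 1.2, 6.4]
opening: 0.0124
[-0.0395 -0.0075  0.1348] [-2.11951317  1.18004983  6.36910919]
```

```bash
for i in 1 2; do python3 -m crank '[[0,-0.05,0,0,0,0,0.05],[0,-0.1,0,0,0,0,0.05],[0,-0.1,0,0,0,0,0.05]]';done; python3 -c "
from h import *
print(L(robot.observe()['tool_pos']),robot.observe()['contact_force'])"
```

```text
time: 21.1
tool_pos: [0.5038, 0.0018, 0.1348]
tool_rot: [3.141, 0.001, 3.089]
contact_force: [-0.9, 0.1, 5.6]
opening: 0.0117
time: 21.48
tool_pos: [0.5038, 0.0008, 0.1348]
tool_rot: [3.141, 0.001, 3.089]
contact_force: [-2.0, 1.2, 6.9]
opening: 0.012
[-0.0395 -0.0093  0.1348] [-1.99274582  1.18975796  6.85582979]
```

```bash
for i in 1 2; do python3 -m crank '[[0,-0.05,0,0,0,0,0.05],[0,-0.1,0,0,0,0,0.05],[0,-0.1,0,0,0,0,0.05]]';done; python3 -c "
from h import *
print(L(robot.observe()['tool_pos']),robot.observe()['contact_force'])"
```

```text
time: 21.85
tool_pos: [0.5037, -0.0002, 0.1348]
tool_rot: [3.141, 0.001, 3.089]
contact_force: [-1.8, 1.7, 6.6]
opening: 0.0116
time: 22.22
tool_pos: [0.5037, -0.0004, 0.1348]
tool_rot: [3.14, 0.001, 3.089]
contact_force: [-1.0, 6.2, 6.5]
opening: 0.0117
[-0.0395 -0.0105  0.1348] [-0.99607404  6.19554227  6.50495804]
```

The bolt tip is against the keeper's face at local y≈-0.0105 with a light 6 N. I'll keep that preload and press down in small steps until the tip gives.

```bash
for i in 1 2 3 4; do python3 -m crank '[[0.01,0,0.03,0,0,0,0.05],[0.02,0,0.05,0,0,0,0.05]]' | sed -n '2p;4p';done; python3 -c "
from h import *
print(L(robot.observe()['tool_pos']),robot.observe()['contact_force'])"
```

```text
tool_pos: [0.5037, -0.0004, 0.1347]
contact_force: [-1.5, 5.2, 9.9]
tool_pos: [0.5036, -0.0004, 0.1344]
contact_force: [-1.9, 6.6, 11.9]
tool_pos: [0.5034, -0.0004, 0.134]
contact_force: [-1.6, 6.4, 12.1]
tool_pos: [0.5032, -0.0003, 0.1336]
contact_force: [-2.1, 6.7, 12.3]
[-0.04   -0.0105  0.1336] [-2.0883233   6.70555977 12.25658342]
```

```bash
for i in 1 2 3 4; do python3 -m crank '[[0.01,0,0.03,0,0,0,0.05],[0.02,0,0.05,0,0,0,0.05]]' | sed -n '2p;4p';done; python3 -c "
from h import *
print(L(robot.observe()['tool_pos']),robot.observe()['contact_force'])"
```

```text
tool_pos: [0.503, -0.0003, 0.1332]
contact_force: [-2.4, 4.8, 13.0]
tool_pos: [0.5029, -0.0004, 0.1328]
contact_force: [-3.1, 5.4, 13.9]
tool_pos: [0.5027, -0.0004, 0.1323]
contact_force: [-2.5, 4.7, 15.6]
tool_pos: [0.5025, -0.0004, 0.1319]
contact_force: [-3.0, 6.4, 15.0]
[-0.0407 -0.0106  0.1319] [-3.01620817  6.36739229 14.97083815]
```

```bash
for i in 1 2 3 4; do python3 -m crank '[[0.01,0,0.03,0,0,0,0.05],[0.02,0,0.05,0,0,0,0.05]]' 40 | sed -n '2p;4p';done; python3 -c "
from h import *
print(L(robot.observe()['tool_pos']),robot.observe()['contact_force'])"
```

```text
tool_pos: [0.5024, -0.0004, 0.1315]
contact_force: [-3.2, 5.5, 16.2]
tool_pos: [0.5022, -0.0004, 0.1311]
contact_force: [-3.1, 5.3, 17.5]
tool_pos: [0.502, -0.0004, 0.1306]
contact_force: [-4.2, 5.2, 18.0]
tool_pos: [0.5019, -0.0005, 0.1302]
contact_force: [-3.4, 4.4, 17.5]
[-0.0413 -0.0107  0.1302] [-3.37383317  4.39574776 17.48150161]
```

```bash
for i in 1 2 3; do python3 -m crank '[[0.01,0,0.02,0,0,0,0.05],[0.015,0,0.04,0,0,0,0.05]]' 40 | sed -n '2p;4p';done; python3 -c "
from h import *
print(L(robot.observe()['tool_pos']),robot.observe()['contact_force'])
crop('scene',300,160,60,60,10,'s10.png')"
```

```text
tool_pos: [0.5017, -0.0006, 0.1299]
contact_force: [-5.0, 3.9, 17.3]
tool_pos: [0.5016, -0.0007, 0.1295]
contact_force: [-4.5, 3.4, 17.9]
tool_pos: [0.5014, -0.001, 0.129]
contact_force: [-4.8, 2.2, 16.5]
[-0.0417 -0.0113  0.129 ] [-4.76826355  2.155028   16.53488255]
```

View pics/s10.png

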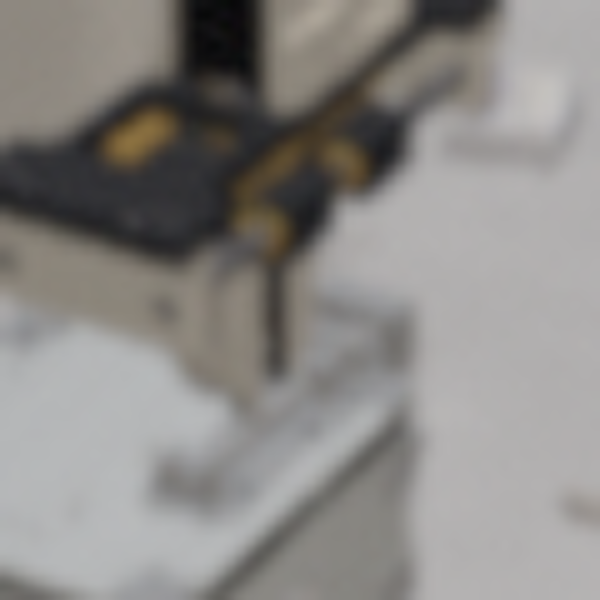

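The tip has begun to give: y moved 0.6 mm and the preload dropped to 2 N, so the lead is entering the slot. I'll push 1 mm gently.

```bash
for i in 1 2; do python3 -m crank '[[0,-0.05,0,0,0,0,0.05],[0,-0.08,0,0,0,0,0.05]]' 40 | sed -n '2p;4p';done; python3 -c "
from h import *
print(L(robot.observe()['tool_pos']),robot.observe()['contact_force'])"
```

```text
tool_pos: [0.5013, -0.0018, 0.1289]
contact_force: [-3.8, 2.3, 15.6]
tool_pos: [0.5013, -0.0025, 0.1289]
contact_force: [-3.9, 2.4, 15.0]
[-0.0418 -0.0128  0.1289] [-3.87964214  2.40744673 15.0390274 ]
```

It slides in at about 2 N, the free-sliding force. I'll ease down 0.3 mm to unload the slot's edge and continue home.

```bash
python3 -m crank '[[0.01,-0.1,0.03,0,0,0,0.05],[0.01,-0.25,0.03,0,0,0,0.05],[0.01,-0.4,0.03,0,0,0,0.05]]' 40 | sed -n '2p;4p'; python3 -m crank '[[0,-0.15,0,0,0,0,0.05],[0,-0.3,0,0,0,0,0.05],[0,-0.4,0,0,0,0,0.05]]' 40 | sed -n '2p;4p';python3 -c "
from h import *
print(L(robot.observe()['tool_pos']),robot.observe()['contact_force'])"
```

```text
tool_pos: [0.501, -0.0067, 0.1286]
contact_force: [-3.7, 1.5, 16.7]
tool_pos: [0.5008, -0.0106, 0.1286]
contact_force: [-4.4, 1.7, 16.3]
[-0.0419 -0.0209  0.1286] [-4.35122852  1.66473142 16.32440789]
```

```bash
python3 -m crank '[[0,-0.2,0,0,0,0,0.05],[0,-0.4,0,0,0,0,0.05],[0,-0.55,0,0,0,0,0.05]]' 40 | sed -n '2p;4p'; for i in 1 2 3; do python3 -m crank '[[0,-0.04,0,0,0,0,0.05],[0,-0.08,0,0,0,0,0.05]]' 40 | sed -n '2p;4p';done; python3 -c "
from h import *
print(L(robot.observe()['tool_pos']),robot.observe()['contact_force'])"
```

```text
tool_pos: [0.5005, -0.0161, 0.1286]
contact_force: [-4.1, 2.1, 16.2]
tool_pos: [0.5004, -0.0169, 0.1286]
contact_force: [-4.4, 1.6, 16.0]
tool_pos: [0.5004, -0.0177, 0.1286]
contact_force: [-3.8, 3.9, 17.5]
tool_pos: [0.5003, -0.0178, 0.1286]
contact_force: [-4.1, 6.3, 18.0]
[-0.0419 -0.0281  0.1286] [-4.05524653  6.28166737 17.97169983]
```

The bolt is at its stop: the force rises to 6 N at 17.4 mm past the keeper's face, i.e. travel of about 0.028. I'll ease the press off so that the bolt takes the load, then release.

```bash
python3 -m crank '[[-0.01,0.02,-0.05,0,0,0,0.05],[-0.03,0.04,-0.1,0,0,0,0.05],[-0.05,0.04,-0.16,0,0,0,0.05],[-0.05,0.04,-0.16,0,0,0,0.05]]' 40; python3 -m crank '[[0,0,-0.05,0,0,0,0.05],[0,0,-0.05,0,0,0,0.05]]' 40; python3 -c "
from h import *
print(L(robot.observe()['tool_pos']),robot.observe()['contact_force'])"
```

```text
time: 28.9
tool_pos: [0.5004, -0.0178, 0.129]
tool_rot: [3.141, 0.001, 3.089]
contact_force: [-1.4, 3.4, 6.6]
opening: 0.011
time: 29.15
tool_pos: [0.5005, -0.0179, 0.1291]
tool_rot: [3.141, 0.001, 3.089]
contact_force: [-0.3, 5.4, 4.8]
opening: 0.0117
[-0.0418 -0.0282  0.1291] [-0.30388552  5.39877851  4.77741352]
```

The lid stays down with the press mostly gone, so the bolt is carrying it. Releasing.

```bash
python3 -m crank '[[0,0,-0.05,0,0,0,0.3],[0,0,-0.05,0,0,0,0.3],[0,0,-0.05,0,0,0,0.3]]' 40; python3 -m crank '[[0,0,-2,0,0,0,0.3],[0,0,-5,0,0,0,0.3],[0,0,-9,0,0,0,0.3],[0,0,-12,0,0,0,0.3],[0,0,-12,0,0,0,0.3]]'; python3 -c "
from h import *
c=crop('wrist',200,80,240,180,3.3,'w15.png')
crop('scene',250,140,130,120,4.6,'s11.png')"
```

```text
time: 29.52
tool_pos: [0.5, -0.0188, 0.129]
tool_rot: [-3.141, -0.001, 3.089]
contact_force: [-0.6, 0.5, 1.2]
opening: 0.0272
time: 30.15
tool_pos: [0.5012, -0.0188, 0.2513]
tool_rot: [-3.141, 0.005, 3.089]
contact_force: [-0.6, -0.6, -0.0]
opening: 0.0276
```

View pics/w15.png

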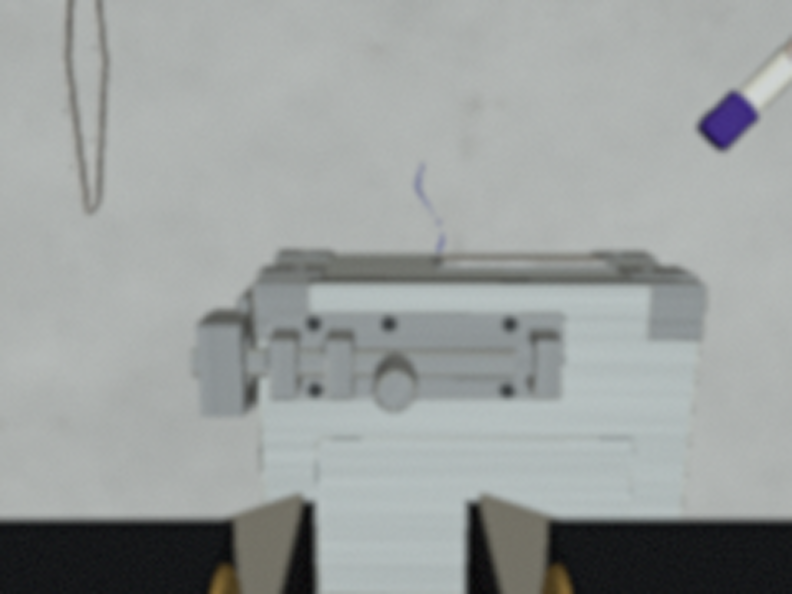

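View pics/s11.png

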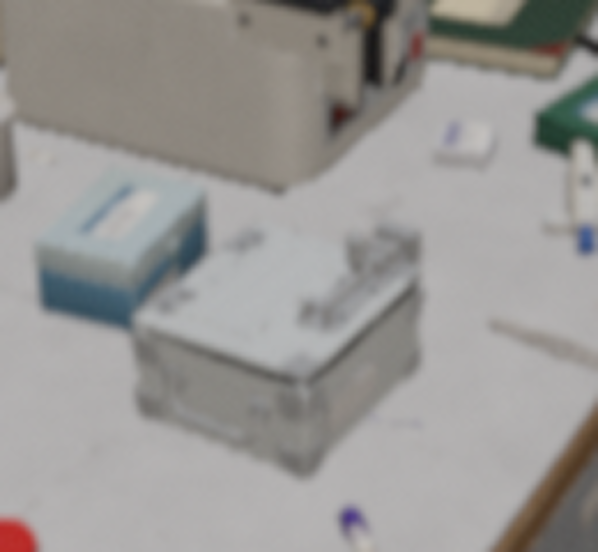

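The lid is down on its seal and stays there. The bolt passes through the keeper and its tip shows just beyond it at (195,362), with the knob at (395,385). The tube, forceps and red cup look undisturbed and the robot is clear, so I'm handing in.

```bash
python3 -c "
from cell import robot
print(robot.observe()['contact_force']);robot.hand_in()"
```

```text
[-0.08410424  1.07549091  0.0200058 ]
the job is handed in; nothing more can be done
```

The job is done and handed in at about 30 s of the 72 s allowed: the white cup stands in the front pocket, the lid is shut, and the bolt is fully home and holding it.

- **Cup:** I picked it up by its lid and set it down in the pocket with no contact force worth noting. Pictures taken before I shut the lid showed it standing level.
- **Lid:** I pushed it shut from behind, clear of the bolt hardware, until it rested on the seal. Contact there was about 7 N.
- **Bolt:** I held the tip against the keeper with about 6 N and pressed the lid down in small steps. The tip slipped into the slot about 7.4 mm down. It then slid at about 2 N and stopped 17.4 mm past the keeper's face, which matches the full travel of 0.028 m.
- **Forces:** The press at the knob read at most about 18 N, which is 1 N over the 17 N given for the seal. That reading came while the bolt was also pushing against the keeper or its stop. It stayed well under the 30 N limit.
- **Last checks:** When I eased off, the lid stayed down with the bolt carrying it. The final pictures show the tip just beyond the keeper, and the bystanders in view undisturbed. The robot is clear of everything.
- **Disagreement:** Heights measured with the wrist camera came out 2 to 7 mm below the stated ones. I used the stated heights, and the grasp and fit bore them out.

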